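# Unlock and trip-test the workshop power box

## Robot

A 6-joint arm with a two-finger parallel gripper is mounted at the origin on the work surface. World frame = base frame: x ahead of the robot, y to its left, z up, the work surface at z = 0. Lengths are in m, angles in degrees, forces in N, time in s.
With the tool pointing down it reaches from about 0.375 to 0.9 m from the base axis. Payload 3.1 kg.
Tool frame: the origin (TCP) lies between the finger pads; the fingertips stand 11 mm ahead of it and the grasp point (between the pads) lies 8 mm behind it; x points along the fingers, y is the direction in which the jaws open and shut, and the axes are right-handed (so a half turn about x gives the same grasp; the last joint's range is limited). The gripper opens to 87 mm and grips with 3 to 60 N. Pads are 19 mm wide; open, the fingers measure 117 mm over their backs; the gripper's body (75 mm by 190 mm) begins 51 mm behind the grasp point.
Start: joints at [-80.357, 30.224, 82.088, -0, 67.689, -10.227], TCP at [0.212, -0.588, 0.234] pointing down, gripper open.
Joint ranges: [-176.69, 176.69], [-43.24, 126.21], [12.49, 139.97], [-82, 262], [0, 151.66], [-163.58, 163.58]. Speed limits (degrees/s): [159.86, 159.86, 180, 180, 180, 180].

## Interface

Orientations are given as a 3x3 rotation matrix whose columns are the frame's x, y, z axes.
In Python, from rig import bot gives the robot as it stands.
- The arm moves only by the shell command python3 -m inch 'ROWS' [OPENING]. ROWS is a JSON object of lists of equal length, an entry for each row: "dp": the shift along the tool's x, y, z in mm, a list of three; "yaw": the turn about the tool's x in degrees. In form: {"dp": [[tx, ty, tz], ...], "yaw": [yaw, ...]}. A call has 1 to 20 rows; each row shifts and turns the commanded pose from where the row before left it, along the tool's axes as they then stand; what a row does not reach is not made up. A row lasts 1/12 s, in which the tool goes at most 41.7 mm and 7.16 degrees, less where a joint would pass 70% of its speed; a pose out of reach is approached as far as the arm can. A call is refused whole if a number of a shift passes 41.7 or a number of a turn 7.16, either way. A call with a gripper value outside its range is refused whole. OPENING is the finger opening in mm, from 0 to 87, set as the call begins (- or left out, the last holds). The fingers move at their own pace and stop on an object; the grip force is fixed at half the most. Time passes only in rows, so rows that do not move let the fingers close. It gives the time, the measured TCP pose, the force and the opening at its end, in the units of the state.
- bot.read_state(): the state, without advancing time (a new reading comes with each control period).
- bot.capture(name): name is "side" or "top"; returns a dict with "color" (480x640x3 uint8, red, green, blue), "intrinsics" (3x3 intrinsics, pixels), "pose" (4x4, takes a point from camera to world coordinates). Camera axes: x right, y down, z forward; pixel columns grow to the right and rows downward; lengths in m; the calibration is good to about 2 mm. A picture is of the moment at which its call begins. There is no depth.
- bot.hand_in(): hands the job in, once; it reports no verdict.
The state is a dict: "time_s": time; "joint_positions": joint angles; "qvel": joint speeds; "tau": joint torques, N m; "position": TCP position; "tcp_rot": TCP orientation; "force": force on the tool from outside, world axes, zero at the start; "moment": the same for the moment, N m; "opening": opening from 0.0 (shut) to 1.0 (fully open).
Only numpy, scipy, OpenCV 4.12 (cv2) and the standard library are available. Lean on these libraries where they do the work, as an engineer would, in place of code of your own. Each camera call takes 0.05 s, during which the arm holds its last target.

## Task

Make the power box ready for use: slide its transport lock by the grip all the way to the end stop so that the test button is uncovered, then press the test button so that the lever drops, and lift the lever back up until it rests leaning back on its stop. Leave the lock at its end stop, and do not disturb the chess pieces, the tin or the screwdriver.

Things in the scene. Friction and masses are not known exactly. Their poses are not given: they have to be found in the camera images.
- powerbox: grey workshop power box, 220 (x) x 360 (y) x 100 mm high, fixed, controls on top. Origin: centre of its underside; z up, x along its short side (away from the robot at yaw 0), y along its long side. The slide runs along y on two rails (tops 116 mm high, 64 mm free between them). In this frame the test button is at (0, 0) and the lever's hinge axis runs along y through (40, 120, 85) mm.
- slide (a joint): travel of the transport-lock slide towards the box's -y, in m: 0 = locked, its plate covers the test button; 0.09 = end stop at the far end of the rails, button fully uncovered. Stays where left, about 3 N to move.
- slide_grip (a point): centre of the top edge of the slide's grip, a black upright ridge 60 mm (x) x 16 mm (y) x 38 mm high, in the middle of a flat aluminium plate 80 (x) x 70 (y) x 4 mm. The plate's top is 42 mm below this point; this point is 158 mm above the table and at (0, -travel) in the box.
- button (a joint): how far the test button is pressed, in m: 0 = out, 0.008 = fully down (about 5 N); springs back. A full press trips the lever.
- button_top (a point): centre of the top of the round white test button, 34 mm diameter, 112 mm above the table when out, at (0, 0) in the box; its top lies 4 mm below the slide's plate, hidden until the slide is moved away.
- lever (a joint): angle of the black trip lever in rad: 0 = up, leaning 15 degrees back (to the box's +x) on its stop; it goes over centre at 0.26 and then falls by its own weight towards the box's -x; 1.3 = dropped, leaning 60 degrees to -x, on its stop. Light: under 2 N to lift at its head.
- lever_head (a point): centre of the lever's head, a block 24 mm wide (y), 14 mm thick, 40 mm long along the lever, 100 mm from the hinge axis (the shaft below is 16 mm wide, 8 mm thick). In the box frame, up: (66, 120, 182) mm; dropped: (-46, 120, 136) mm. The surface below it is 104 mm high.
- pawn: loose bystander: turned wooden chess pawn, 56 mm diameter, 94 mm tall with a ball top. Origin: centre of its underside
- rook: loose bystander: turned wooden chess rook, 56 mm diameter, 84 mm tall with a flat top. Origin: centre of its underside
- tin: loose bystander: closed tin can with a paper label, 72 mm diameter, 100 mm tall. Origin: centre of its underside
- driver: loose bystander: screwdriver lying on the table behind the box. Origin: its underside, z up, blade along its x

How it is judged:
By the outcome, as a careful person would: the job done as asked, in the order asked, and still so for the second after the job is handed in, with the robot touching nothing.
It also fails if it takes over 51 s, if anything falls off the work surface, if the arm or the gripper's body presses on something with over 40 N, if the wrist force passes 120 N, or if a joint passes its speed limit or range.

## Working session

There is one attempt and no reset: what is moved stays moved. The work goes in short steps, Python scripts to look and compute and a shell command to move; the robot and the scene stay as the last step left them, time stands still between calls to the robot, and variables do not carry over. Pictures are saved under pics/ and viewed, and the job is handed in when it is done.

```bash
mkdir -p pics; ls; python3 - <<'E'
from rig import bot
import cv2,numpy as np
np.set_printoptions(precision=4,suppress=True)
for n in("side","top"):
    c=bot.capture(n);cv2.imwrite(f"pics/{n}0.png",c["color"][:,:,::-1]);print(n,c["intrinsics"],c["pose"])
s=bot.read_state();print(s)
E
```

```text
pics
side [[577.4109   0.     317.5572]
 [  0.     577.4109 239.0793]
 [  0.       0.       1.    ]] [[-0.8891 -0.3408  0.3056  0.2328]
 [-0.4577  0.651  -0.6056  0.8069]
 [ 0.0075 -0.6783 -0.7348  1.0435]
 [ 0.      0.      0.      1.    ]]
top [[488.2971   0.     318.763 ]
 [  0.     488.2971 238.2886]
 [  0.       0.       1.    ]] [[ 0.0901 -0.9759  0.1986  0.3669]
 [-0.9959 -0.0889  0.0147  0.0496]
 [ 0.0033 -0.1991 -0.98    1.2898]
 [ 0.      0.      0.      1.    ]]
{'time_s': 0.1, 'joint_positions': array([-80.3578,  30.2728,  82.1482,   0.0001,  67.6903, -10.2282]), 'qvel': array([-0.0299, -0.0908, -0.1149,  0.0086, -0.005 , -0.0047]), 'tau': array([ -0.0008, -44.0985, -17.7151,   0.0635,   0.0533,  -0.    ]), 'position': array([ 0.2123, -0.5871,  0.2327]), 'tcp_rot': array([[-0.0003,  0.3399, -0.9405],
       [ 0.0019, -0.9405, -0.3399],
       [-1.    , -0.0019, -0.0003]]), 'force': array([ 0.1746,  0.0162, -0.5302]), 'moment': array([ 0.0257, -0.0109, -0.0119]), 'opening': 0.9991498217785435}
```

View pics/side0.png

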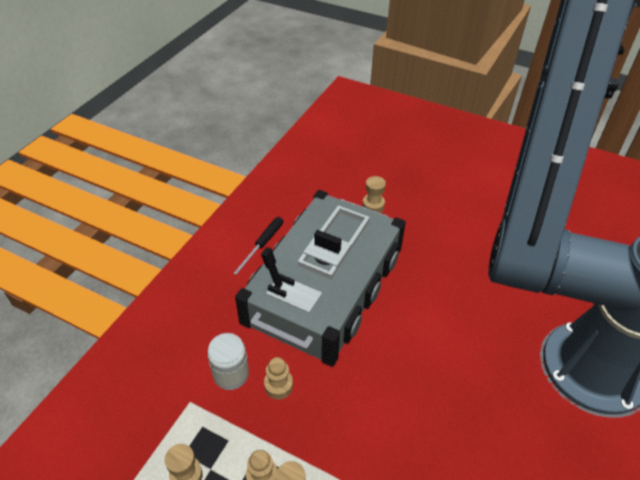

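View pics/top0.png

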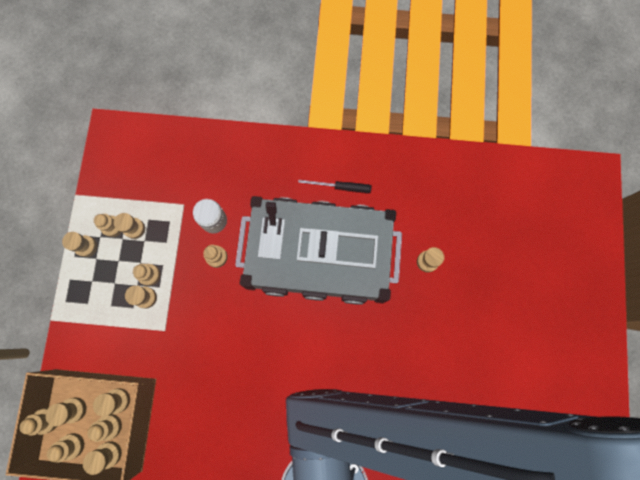

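```bash
python3 - <<'E'
import cv2
a=cv2.imread("pics/top0.png")[170:320,190:450];cv2.imwrite("pics/tz.png",cv2.resize(a,None,fx=3,fy=3,interpolation=cv2.INTER_CUBIC))
a=cv2.imread("pics/side0.png")[170:400,200:420];cv2.imwrite("pics/sz.png",cv2.resize(a,None,fx=2.6,fy=2.6,interpolation=cv2.INTER_CUBIC))
E
```

```text
(no output)
```

View pics/tz.png

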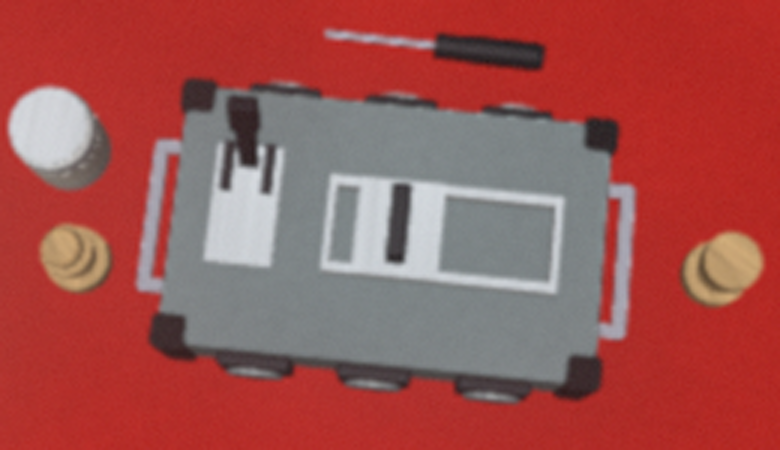

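View pics/sz.png

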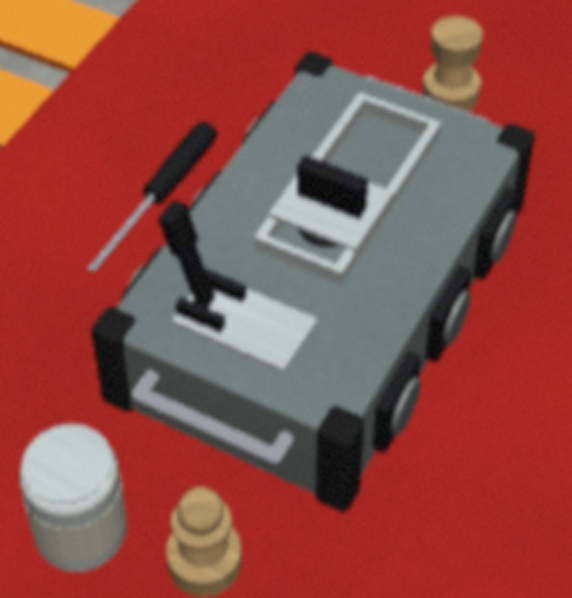

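```bash
cat >h.py <<'E'
import numpy as np
from rig import bot
np.set_printoptions(precision=4,suppress=True)
K={"side":np.array([[577.4109,0,317.5572],[0,577.4109,239.0793],[0,0,1]]),"top":np.array([[488.2971,0,318.763],[0,488.2971,238.2886],[0,0,1]])}
def R(a):
    c,s=np.cos(a),np.sin(a);return np.array([[c,-s,0],[s,c,0],[0,0,1]])
def proj(n,P,T):
    q=T[:3,:3].T@(np.asarray(P)-T[:3,3]);q=K[n]@q;return q[:2]/q[2]
E
python3 - <<'E'
from h import *
import cv2
from scipy.optimize import least_squares
T={n:bot.capture(n)["pose"] for n in("side","top")}
D=[("top",(400,222),(0,0,158)),("top",(363,178),(40,35,116)),("top",(446,186),(40,-35,116)),("top",(438,280),(-40,-35,116)),("top",(356,273),(-40,35,116)),("top",(242,106),(66,120,182)),
("side",(335,173),(0,0,158)),("side",(390,187),(-40,-35,116)),("side",(360,247),(-40,35,116)),("side",(272,213),(40,35,116)),("side",(178,222),(66,120,182))]
px=lambda n,z:np.array(z)/3+[190,170] if n=="top" else np.array(z)/2.6+[200,170]
def f(p,sel=("top","side")):
    return np.concatenate([proj(n,R(p[2])@(np.array(P)/1000)+[p[0],p[1],0],T[n])-px(n,z) for n,z,P in D if n in sel])
for sel in (("top",),("side",),("top","side")):
    r=least_squares(f,[.6,0,0],args=(sel,),loss="soft_l1");p=r.x;print(sel,p,np.degrees(p[2]));print(f(p,sel).reshape(-1,2))
for n in T:
    im=cv2.imread(f"pics/{n}0.png"); 
    sc,o=((3,(190,170)) if n=="top" else (2.6,(200,170)))
    im=cv2.resize(im[170:320,190:450] if n=="top" else im[170:400,200:420],None,fx=sc,fy=sc,interpolation=cv2.INTER_CUBIC)
    def q(P):
        return tuple(int(v) for v in (proj(n,R(p[2])@(np.array(P)/1000)+[p[0],p[1],0],T[n])-o)*sc)
    def rect(a,b,z,ox=0,oy=0,c=(0,255,0)):
        pts=[q((ox+i*a,oy+j*b,z)) for i,j in((1,1),(1,-1),(-1,-1),(-1,1))];cv2.polylines(im,[np.array(pts)],True,c,1)
    rect(110,180,100);rect(40,35,116);rect(30,8,158);rect(40,125-35,116,0,-45,(255,0,0));rect(1,12,182,66,120);rect(110,180,0,c=(0,255,255))
    cv2.imwrite(f"pics/ov_{n}.png",im)
E
```

```text
('top',) [ 0.586   0.0547 -0.0054] -0.3115130326410465
[[ 0.0504 -1.0117]
 [-0.4619 -0.3282]
 [ 0.1877 -0.3225]
 [-0.0226  0.4008]
 [-1.3819 -0.0038]
 [ 4.4973  3.3512]]
('side',) [0.5877 0.0548 0.0279] 1.5993599988672318
[[-0.7973 -2.1937]
 [ 1.1146  0.9837]
 [-0.5829  0.0535]
 [-0.8224  0.5856]
 [ 4.02   -0.2798]]
('top', 'side') [0.5865 0.0549 0.0091] 0.5220977319443759
[[ 0.0002 -1.2414]
 [-0.7632 -0.3666]
 [-0.081  -0.7639]
 [ 0.1833 -0.0103]
 [-1.2102 -0.0011]
 [ 3.9646  3.8061]
 [-0.3086 -1.9623]
 [ 1.7324  1.5399]
 [-0.5246  0.4347]
 [-0.4645  0.4804]
 [ 3.8275 -0.8324]]
```

View pics/ov_top.png

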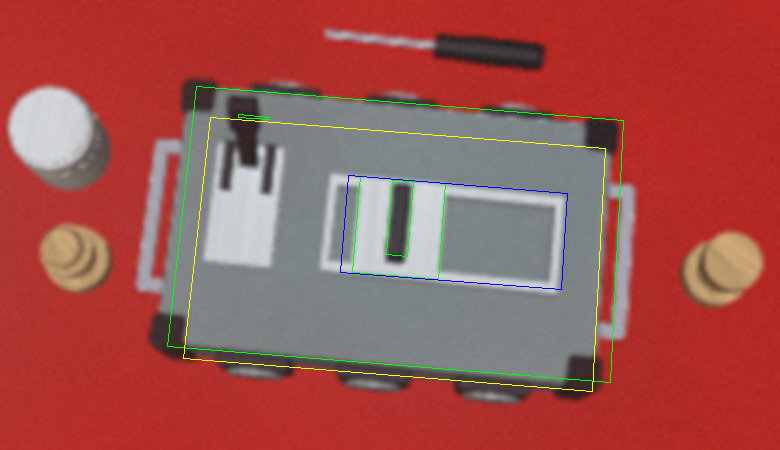

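View pics/ov_side.png

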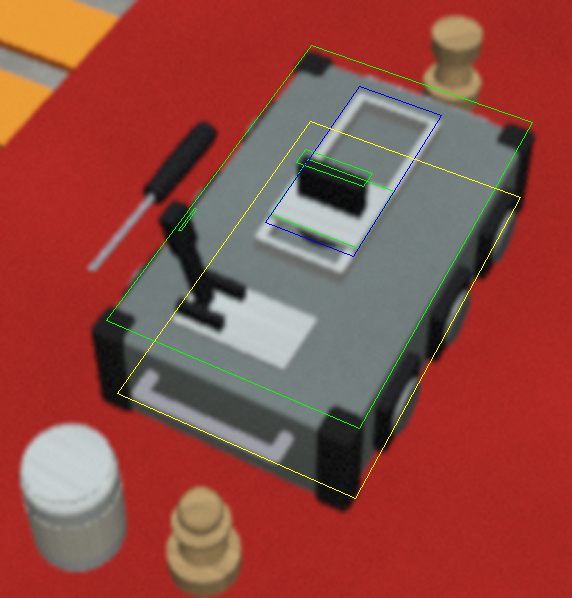

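```bash
cat > fit.py <<'E'
from h import *
import cv2
from scipy.optimize import least_squares
T={n:bot.capture(n)["pose"] for n in("side","top")}
S=1;B=2;L=0
D=[("top",(400,222),(0,0,158),S),("top",(363,178),(40,35,116),S),("top",(446,186),(40,-35,116),S),("top",(438,280),(-40,-35,116),S),("top",(356,273),(-40,35,116),S),("top",(242,106),(66,120,182),L),
("side",(335,173),(0,0,158),S),("side",(390,187),(-40,-35,116),S),("side",(360,247),(-40,35,116),S),("side",(272,213),(40,35,116),S),("side",(178,222),(66,120,182),L),
("top",(184,80),(1,1,0),B),("top",(619,120),(1,-1,0),B),("top",(150,346),(-1,1,0),B),("top",(603,388),(-1,-1,0),B),
("side",(317,52),(1,-1,0),B),("side",(534,132),(-1,-1,0),B),("side",(94,318),(1,1,0),B),("side",(361,413),(-1,1,0),B)]
px=lambda n,z:np.array(z)/3+[190,170] if n=="top" else np.array(z)/2.6+[200,170]
def pt(P,k,p):
    P=np.array(P,float)
    if k==S:P[1]-=p[3]*1000
    if k==B:P=np.array([P[0]*(110+p[4]*1000),P[1]*(180+p[4]*1000),100+p[5]*1000])
    return R(p[2])@(P/1000)+[p[0],p[1],0]
def f(p,sel=("top","side")):
    return np.concatenate([proj(n,pt(P,k,p),T[n])-px(n,z) for n,z,P,k in D if n in sel])
r=None
for sel in (("top",),("side",),("top","side")):
    r=least_squares(f,[.6,0,0,0,0,0],args=(sel,),loss="soft_l1");p=r.x;print(sel,p,np.degrees(p[2]))
print(f(p).reshape(-1,2))
np.save("p.npy",p)
for n in T:
    im=cv2.imread(f"pics/{n}0.png"); 
    sc,o=((3,(190,170)) if n=="top" else (2.6,(200,170)))
    im=cv2.resize(im[170:320,190:450] if n=="top" else im[170:400,200:420],None,fx=sc,fy=sc,interpolation=cv2.INTER_CUBIC)
    def q(P):
        return tuple(int(v) for v in (proj(n,R(p[2])@(np.array(P)/1000)+[p[0],p[1],0],T[n])-o)*sc)
    def rect(a,b,z,ox=0,oy=0,c=(0,255,0)):
        pts=[q((ox+i*a,oy+j*b,z)) for i,j in((1,1),(1,-1),(-1,-1),(-1,1))];cv2.polylines(im,[np.array(pts)],True,c,1)
    s=p[3]*1000
    rect(110,180,100);rect(40,35,116,0,-s);rect(30,8,158,0,-s);rect(40,125-35,116,0,-45,(255,0,0));rect(1,12,182,66,120);rect(17,17,112,c=(255,255,0))
    cv2.imwrite(f"pics/ov_{n}2.png",im)
E
python3 fit.py
```

```text
('top',) [ 0.5859  0.0639 -0.0034  0.0099  0.0029  0.0033] -0.1966498683568095
('side',) [ 0.5864  0.0613 -0.0221  0.0075 -0.0013  0.0021] -1.2638312116402122
('top', 'side') [ 0.586   0.0633 -0.0074  0.0093  0.0015  0.0065] -0.42530518022747965
[[ 0.3406 -0.9638]
 [-0.149  -0.3069]
 [ 0.4962 -0.2461]
 [ 0.2247  0.4729]
 [-1.1299  0.0118]
 [ 0.9188  2.9291]
 [ 0.1256 -2.131 ]
 [ 2.2601  1.6651]
 [-0.4777  0.3733]
 [-0.1244  0.0105]
 [ 1.3083  1.3896]
 [ 0.7985 -0.3799]
 [-0.1948  0.0295]
 [ 0.6768 -0.9043]
 [-0.9629 -0.2064]
 [-2.3684 -2.8726]
 [ 0.5887 -2.672 ]
 [ 0.7093  1.1205]
 [-3.5834  8.372 ]]
```

View pics/ov_top2.png

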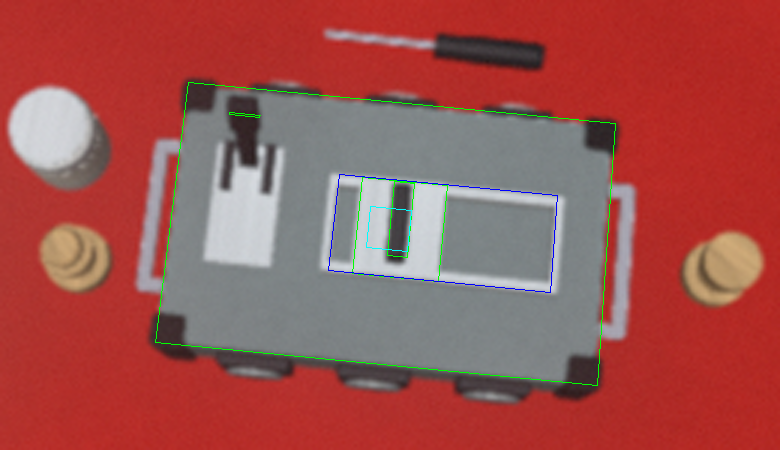

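View pics/ov_side2.png

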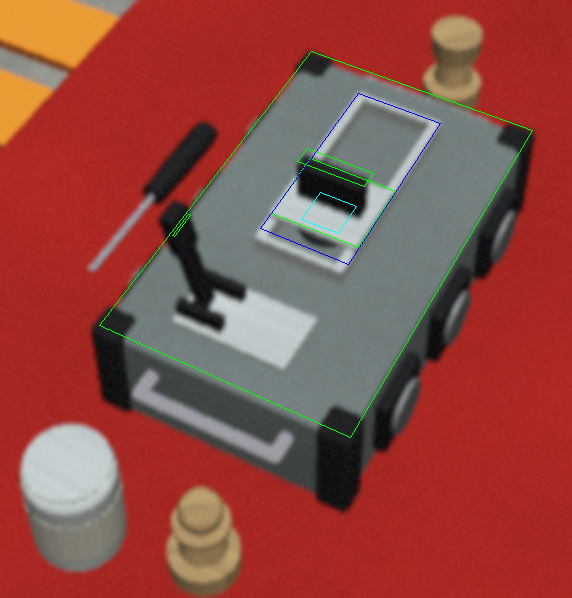

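```bash
python3 -m inch '{"dp":[[0,0,0],[0,0,0],[0,0,0],[0,-15,-9],[0,-30,-17.5],[0,-32,-18.5],[0,-34,-20],[0,-34,-20],[0,-34,-20],[0,-34,-20],[0,-34,-20],[0,-34,-20],[0,-34,-20],[0,-34,-20],[0,-34,-20],[0,-34,-20],[0,-34,-20],[0,-34,-20],[0,-34,-20],[0,-30,-17]],"yaw":[6.8,6.8,6.7,0,0,0,0,0,0,0,0,0,0,0,0,0,0,0,0,0]}' 87; python3 -c "
from h import *
s=bot.read_state();print(s['position'],s['tcp_rot'])"
```

```text
time_s: 1.97
position: [0.5396, -0.0389, 0.2337]
tcp_rot: [[0.001, -0.007, -1.0], [0.0, -1.0, 0.007], [-1.0, -0.0, -0.001]]
force: [-0.3, -0.1, 0.0]
opening: 0.996
[ 0.5396 -0.0389  0.2337] [[ 0.0008 -0.0067 -1.    ]
 [ 0.0001 -1.      0.0067]
 [-1.     -0.0001 -0.0008]]
```

```bash
python3 -m inch '{"dp":[[0,-25,-12],[0,-25,-12],[0,-20,-10],[0,-12,-6],[0,-2,-1],[0,0,0],[0,0,0]],"yaw":[0,0,0,0,0,0,0]}'; python3 - <<'E'
from h import *
import cv2
for n in("side","top"):
    c=bot.capture(n);a=c["color"][:,:,::-1]
    a=a[170:320,190:450] if n=="top" else a[120:350,200:420]
    cv2.imwrite(f"pics/{n}1.png",cv2.resize(a,None,fx=2.6,fy=2.6,interpolation=cv2.INTER_CUBIC))
print(bot.read_state()['position'])
E
```

```text
time_s: 2.55
position: [0.5797, 0.0416, 0.2334]
tcp_rot: [[-0.001, -0.008, -1.0], [-0.001, -1.0, 0.008], [-1.0, 0.001, 0.001]]
force: [-1.1, -0.6, 0.4]
opening: 1.0
[0.5796 0.0412 0.2335]
```

View pics/side1.png

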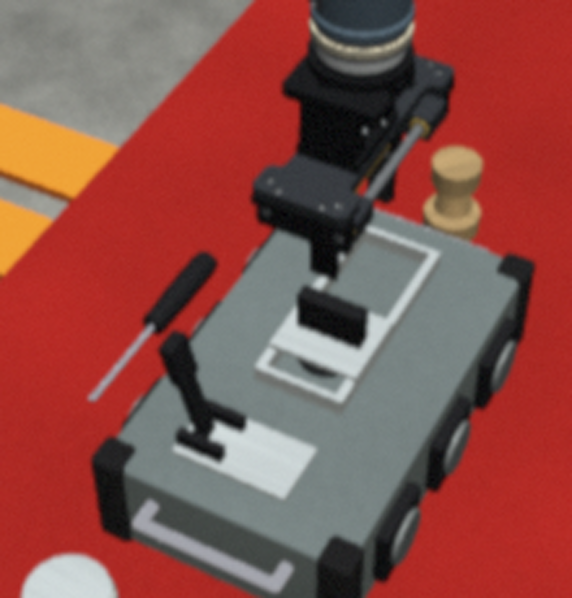

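View pics/top1.png

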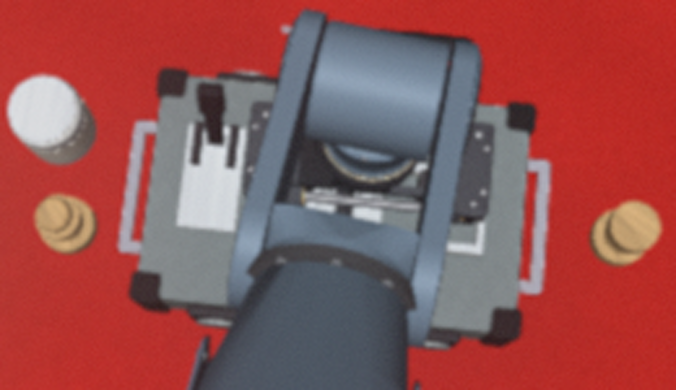

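```bash
python3 -m inch '{"dp":[[0,-8,-4],[10,-5,-3],[25,0,0],[25,0,0],[20,0,0],[10,0,0],[4,0,0],[0,0,0],[0,0,0]],"yaw":[0,0,0,0,0,0,0,0,0]}' 60; python3 - <<'E'
from h import *
import cv2
c=bot.capture("side");a=c["color"][120:350,200:420,::-1]
cv2.imwrite(f"pics/side2.png",cv2.resize(a,None,fx=2.6,fy=2.6,interpolation=cv2.INTER_CUBIC))
print(bot.read_state()['position'])
E
```

```text
time_s: 3.4
position: [0.5881, 0.0554, 0.1401]
tcp_rot: [[0.001, -0.008, -1.0], [-0.0, -1.0, 0.008], [-1.0, 0.0, -0.001]]
force: [0.5, -0.3, 1.1]
opening: 0.685
[0.5883 0.0554 0.1406]
```

View pics/side2.png

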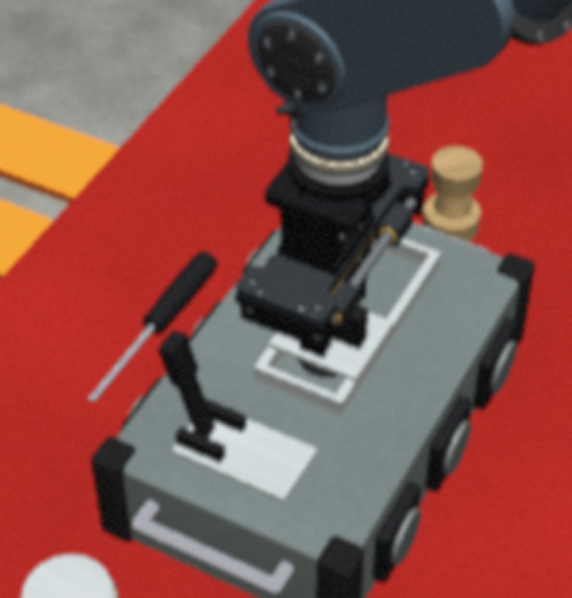

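Fingers straddle the grip (finger at about zoom (313,340)). Close.

```bash
python3 -m inch '{"dp":[[0,0,0],[0,0,0],[0,0,0],[0,0,0],[0,0,0],[0,0,0],[0,0,0],[0,0,0]],"yaw":[0,0,0,0,0,0,0,0]}' 0
```

```text
time_s: 4.12
position: [0.5873, 0.0561, 0.1396]
tcp_rot: [[0.0, -0.008, -1.0], [0.001, -1.0, 0.008], [-1.0, -0.001, -0.0]]
force: [-0.1, 2.9, 0.8]
opening: 0.179
```

```bash
python3 -m inch '{"dp":[[0,4,0],[0,8,0],[0,10,0],[0,10,0],[0,10,0],[0,10,0],[0,10,0],[0,8,0],[0,3,0],[0,0,0],[0,0,0]],"yaw":[0,0,0,0,0,0,0,0,0,0,0]}'; python3 -m inch '{"dp":[[0,2,0],[0,1,0],[0,0,0]],"yaw":[0,0,0]}'; python3 -m inch '{"dp":[[0,2,0],[0,1,0],[0,0,0]],"yaw":[0,0,0]}'
```

```text
time_s: 5.03
position: [0.5866, -0.0194, 0.1396]
tcp_rot: [[-0.001, -0.007, -1.0], [-0.003, -1.0, 0.007], [-1.0, 0.003, 0.0]]
force: [-1.1, -3.0, 1.3]
opening: 0.179
time_s: 5.28
position: [0.5865, -0.02, 0.1396]
tcp_rot: [[-0.0, -0.007, -1.0], [0.001, -1.0, 0.007], [-1.0, -0.001, 0.0]]
force: [-1.2, 2.5, 2.9]
opening: 0.181
time_s: 5.53
position: [0.5865, -0.023, 0.1396]
tcp_rot: [[-0.0, -0.008, -1.0], [0.001, -1.0, 0.008], [-1.0, -0.001, 0.0]]
force: [-1.1, 4.7, 3.8]
opening: 0.184
```

```bash
for i in 1 2; do python3 -m inch '{"dp":[[0,2,0],[0,1,0],[0,0,0],[0,0,0]],"yaw":[0,0,0,0]}'|grep -v rot; done; python3 -m inch '{"dp":[[0,2,0],[0,0,0],[0,0,0]],"yaw":[0,0,0]}'
```

```text
time_s: 5.87
position: [0.5865, -0.0231, 0.1395]
force: [-0.7, 12.0, 4.3]
opening: 0.182
time_s: 6.2
position: [0.5864, -0.0232, 0.1395]
force: [0.9, 19.8, 3.4]
opening: 0.182
time_s: 6.45
position: [0.5864, -0.0233, 0.1395]
tcp_rot: [[0.0, -0.01, -1.0], [0.014, -1.0, 0.01], [-1.0, -0.014, -0.0]]
force: [3.3, 25.9, 4.2]
opening: 0.183
```

```bash
python3 -m inch '{"dp":[[0,-3,0],[0,-2,0],[0,0,0]],"yaw":[0,0,0]}';  python3 -m inch '{"dp":[[0,0,0],[0,0,0],[0,0,0],[0,0,0],[0,0,0],[-10,0,0],[-20,0,0],[-25,0,0],[-25,0,0],[-15,0,0],[0,-20,0],[0,-20,15],[0,0,30],[0,0,35],[0,0,35],[0,0,30],[0,0,15],[0,0,0]],"yaw":[0,0,0,0,0,0,0,0,0,0,0,0,0,0,0,0,0,0]}' 50;  python3 - <<'E'
from h import *
import cv2
for n in("side","top"):
    c=bot.capture(n);a=c["color"][:,:,::-1];cv2.imwrite(f"pics/{n}3full.png",a)
    a=a[170:320,190:450] if n=="top" else a[170:400,200:420]
    cv2.imwrite(f"pics/{n}3.png",cv2.resize(a,None,fx=2.6,fy=2.6,interpolation=cv2.INTER_CUBIC))
print(bot.read_state()['position'])
E
```

```text
time_s: 6.7
position: [0.5865, -0.0231, 0.1396]
tcp_rot: [[-0.0, -0.007, -1.0], [0.005, -1.0, 0.007], [-1.0, -0.005, 0.0]]
force: [0.5, 11.9, 2.7]
opening: 0.186
time_s: 8.2
position: [0.4228, 0.0151, 0.2349]
tcp_rot: [[-0.003, -0.008, -1.0], [0.0, -1.0, 0.008], [-1.0, -0.0, 0.003]]
force: [-0.8, -0.4, -0.1]
opening: 0.573
[0.4281 0.0142 0.2355]
```

View pics/side3.png

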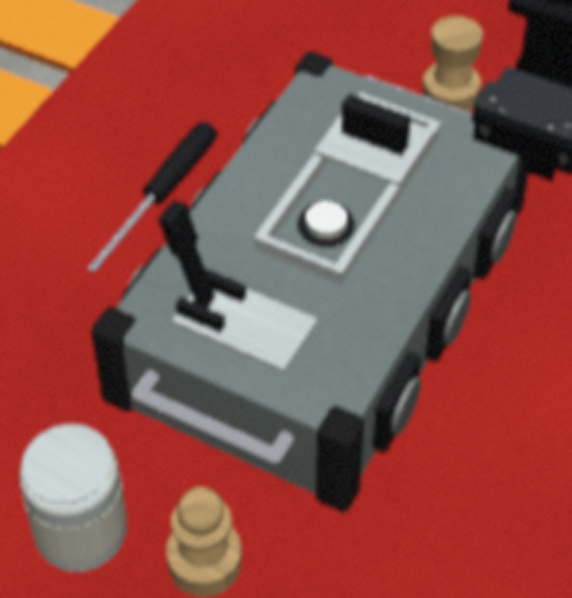

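View pics/top3.png

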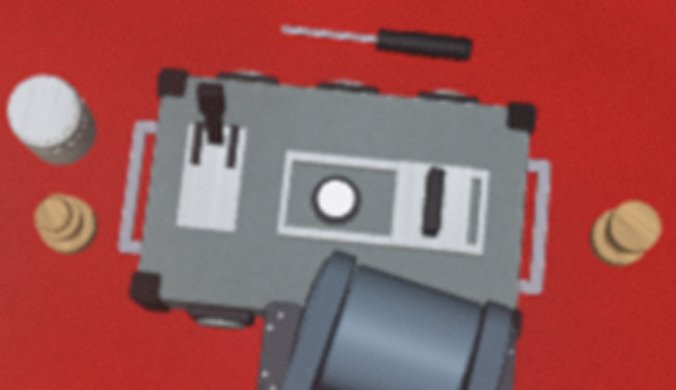

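```bash
cat >> h.py <<'E'
def ray(n,u,v,z,T):
    d=T[:3,:3]@np.linalg.solve(K[n],[u,v,1]);o=T[:3,3];return o+d*(z-o[2])/d[2]
E
python3 - <<'E'
from h import *
import cv2
for n in("side","top"):
    c=bot.capture(n);T=c["pose"];a=c["color"]
    o=(190,170) if n=="top" else (200,170)
    g=a[:,:,:].min(2).astype(float)
    u0,v0=((336,199) if n=="top" else (326,218));u0=u0/2.6+o[0];v0=v0/2.6+o[1]
    r=12;ys,xs=np.mgrid[int(v0)-r:int(v0)+r+1,int(u0)-r:int(u0)+r+1]
    m=(np.hypot(xs-u0,ys-v0)<10)*np.clip(g[ys,xs]-185,0,None);u,v=(m*xs).sum()/m.sum(),(m*ys).sum()/m.sum()
    print(n,u0,v0,u,v,ray(n,u,v,.112,T))
    for w,z,P in (("grip",.158,(434,200) if n=="top" else (377,111)),("head",.182,(210,92) if n=="top" else (178,222))):
        print(w,ray(n,P[0]/2.6+o[0],P[1]/2.6+o[1],z,T))
E
```

```text
side 325.38461538461536 253.84615384615384 325.1047397047397 252.97031857031857 [0.5872 0.0677 0.112 ]
grip [ 0.5839 -0.0203  0.158 ]
head [0.657  0.1809 0.182 ]
top 319.2307692307692 246.53846153846155 318.76133861734917 245.8971084691032 [0.5866 0.0656 0.112 ]
grip [ 0.5837 -0.0249  0.158 ]
head [0.6596 0.1855 0.182 ]
```

```bash
python3 -c "
from h import *
s=bot.read_state();print(s['joint_positions'],s['position'],s['time_s'])"; python3 -m inch '{"dp":[[0,0,0],[0,0,0],[0,0,0],[0,0,0],[0,0,0],[0,0,0],[0,0,0],[0,0,0],[0,0,0],[0,0,0],[0,0,0],[0,0,0],[0,0,0],[0,0,0]],"yaw":[6.9,6.9,6.9,6.9,6.9,6.9,6.9,6.9,6.9,6.9,6.9,6.9,6.9,0]}' 0;python3 -c "
from h import *
s=bot.read_state();print(s['joint_positions'],s['position'],s['tcp_rot'])"
```

```text
[-13.1075  14.943  108.8262  -0.0015  56.035   77.3431] [0.4292 0.014  0.2353] 8.4
time_s: 9.57
position: [0.4256, 0.0032, 0.2342]
tcp_rot: [[0.006, -1.0, -0.009], [0.016, -0.009, 1.0], [-1.0, -0.006, 0.015]]
force: [-0.2, 0.3, -0.7]
opening: 0.002
[-15.359   14.6921 109.4661   1.1396  55.7745 163.4736] [0.4256 0.0032 0.2342] [[ 0.0056 -0.9999 -0.0092]
 [ 0.0155 -0.0092  0.9998]
 [-0.9999 -0.0057  0.0155]]
```

```bash
python3 -m inch '{"dp":[[0,0,0],[0,0,0],[0,0,0],[0,0,0],[0,0,0],[0,0,0],[0,0,0],[0,0,0],[0,0,0],[0,0,0],[0,0,0],[0,0,0],[0,0,0]],"yaw":[-6.9,-6.9,-6.9,-6.9,-6.9,-6.9,-6.9,-6.9,-6.9,-6.9,-6.9,-6.9,-6.9]}'; python3 -m inch '{"dp":[[0,0,0],[0,0,0],[0,0,0],[0,0,0],[0,0,0],[0,0,0],[0,0,0],[0,0,0],[0,0,0],[0,0,0],[0,0,0],[0,0,0],[0,0,0],[0,0,0]],"yaw":[-6.9,-6.9,-6.9,-6.9,-6.9,-6.9,-6.9,-6.9,-6.9,-6.9,-6.9,-6.9,-6.9,0]}';python3 -c "
from h import *
s=bot.read_state();print(s['joint_positions'],s['position'],s['tcp_rot'])"
```

```text
time_s: 10.65
position: [0.4255, 0.0044, 0.2343]
tcp_rot: [[0.006, 0.011, -1.0], [0.016, -1.0, -0.011], [-1.0, -0.016, -0.006]]
force: [0.1, -1.1, -0.1]
opening: 0.006
time_s: 11.82
position: [0.4253, 0.0044, 0.2343]
tcp_rot: [[0.005, 1.0, 0.002], [0.016, 0.002, -1.0], [-1.0, 0.005, -0.016]]
force: [-0.1, -1.3, 1.1]
opening: 0.007
[-15.2223  14.663  109.4919   1.1505  55.7853 -15.9695] [0.4253 0.0044 0.2343] [[ 0.0055  1.      0.0018]
 [ 0.0157  0.0017 -0.9999]
 [-0.9999  0.0055 -0.0157]]
```

```bash
python3 -m inch '{"dp":[[0,12,-5],[0,25,-10],[0,30,-10],[0,30,-10],[0,30,-10],[0,20,-8],[0,10,-4],[0,5,-1],[15,0,0],[25,0,0],[25,0,0],[20,0,0],[10,0,0],[0,0,0],[0,0,0]],"yaw":[0,0,0,0,0,0,0,0,0,0,0,0,0,0,0]}'; python3 - <<'E'
from h import *
import cv2
for n in("side",):
    c=bot.capture(n);a=c["color"][:,:,::-1]
    a=a[170:320,190:450] if n=="top" else a[170:400,200:420]
    cv2.imwrite(f"pics/{n}4.png",cv2.resize(a,None,fx=2.6,fy=2.6,interpolation=cv2.INTER_CUBIC))
print(bot.read_state()['position'])
E
```

```text
time_s: 13.07
position: [0.5866, 0.0638, 0.1409]
tcp_rot: [[0.004, 1.0, -0.002], [0.016, -0.002, -1.0], [-1.0, 0.004, -0.016]]
force: [0.4, -0.5, 0.8]
opening: 0.006
[0.5874 0.0637 0.1418]
```

View pics/side4.png

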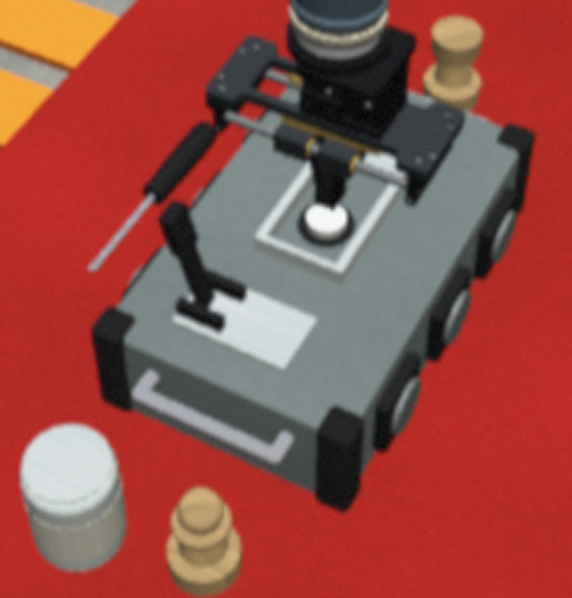

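```bash
python3 -m inch '{"dp":[[8,0,0],[6,0,0],[4,0,0],[3,0,0],[2,0,0],[2,0,0],[0,0,0],[0,0,0]],"yaw":[0,0,0,0,0,0,0,0]}';python3 -m inch '{"dp":[[2,0,0],[1,0,0],[0,0,0],[0,0,0]],"yaw":[0,0,0,0]}'; python3 - <<'E'
from h import *
import cv2
for n in("side",):
    c=bot.capture(n);a=c["color"][:,:,::-1]
    a=a[170:320,190:450] if n=="top" else a[170:400,200:420]
    cv2.imwrite(f"pics/{n}5.png",cv2.resize(a,None,fx=2.6,fy=2.6,interpolation=cv2.INTER_CUBIC))
print(bot.read_state()['position'])
E
```

```text
time_s: 13.78
position: [0.5869, 0.0641, 0.1163]
tcp_rot: [[0.005, 1.0, -0.001], [0.016, -0.001, -1.0], [-1.0, 0.005, -0.016]]
force: [-0.4, -0.9, 4.7]
opening: 0.005
time_s: 14.12
position: [0.5869, 0.0641, 0.1153]
tcp_rot: [[0.006, 1.0, -0.0], [0.015, -0.0, -1.0], [-1.0, 0.006, -0.015]]
force: [-4.1, -1.2, 16.2]
opening: 0.004
[0.5869 0.0642 0.1152]
```

View pics/side5.png

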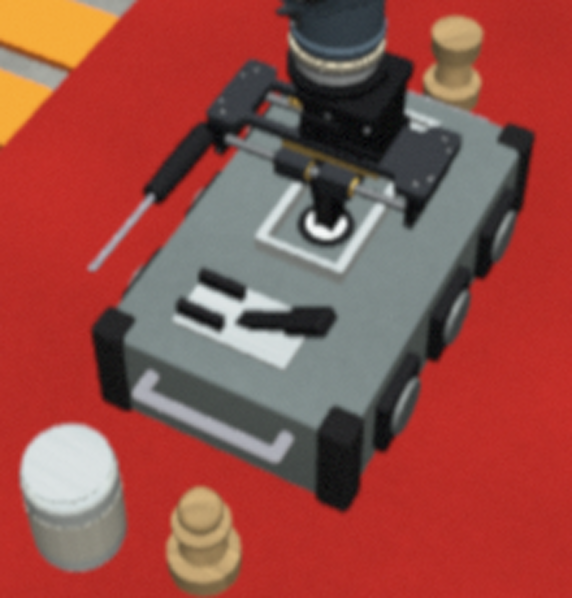

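```bash
python3 -m inch '{"dp":[[-5,0,0],[-15,0,0],[-25,0,0],[-25,0,0],[-20,0,0],[-10,0,0],[0,-12,-13],[0,-22,-25],[0,-24,-28],[0,-24,-28],[0,-16,-19],[0,-8,-9],[0,0,0],[0,0,0]],"yaw":[0,0,0,0,0,0,0,0,0,0,0,0,0,0]}'; python3 - <<'E'
from h import *
import cv2
for n in("side","top"):
    c=bot.capture(n);a=c["color"][:,:,::-1]
    a=a[170:320,190:450] if n=="top" else a[170:400,200:420]
    cv2.imwrite(f"pics/{n}6.png",cv2.resize(a,None,fx=2.6,fy=2.6,interpolation=cv2.INTER_CUBIC))
    if n=="side": print(ray(n,200+315/2.6,170+322/2.6,.136,c["pose"]))
s=bot.read_state();print(s['position'],s['joint_positions'])
E
```

```text
time_s: 15.33
position: [0.4809, 0.1848, 0.2142]
tcp_rot: [[0.005, 1.0, 0.001], [0.016, 0.001, -1.0], [-1.0, 0.005, -0.016]]
force: [0.2, -0.1, -0.0]
opening: 0.003
[0.5368 0.186  0.136 ]
[0.482  0.1839 0.2143] [ 7.9665 23.1119 99.2944  1.0074 57.1227  7.5144]
```

View pics/side6.png

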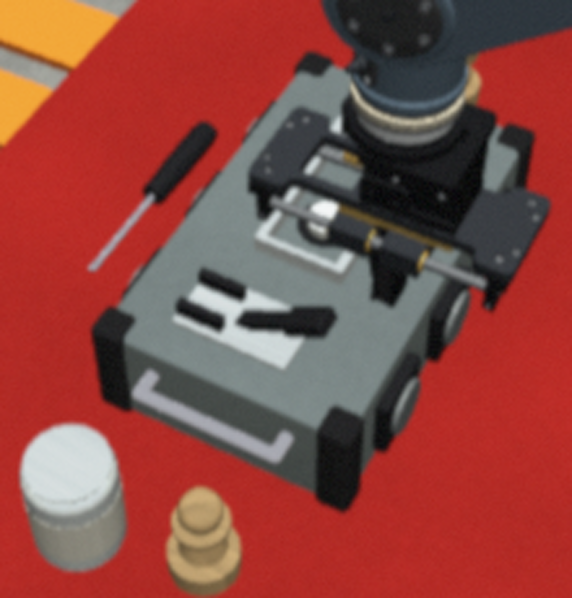

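View pics/top6.png

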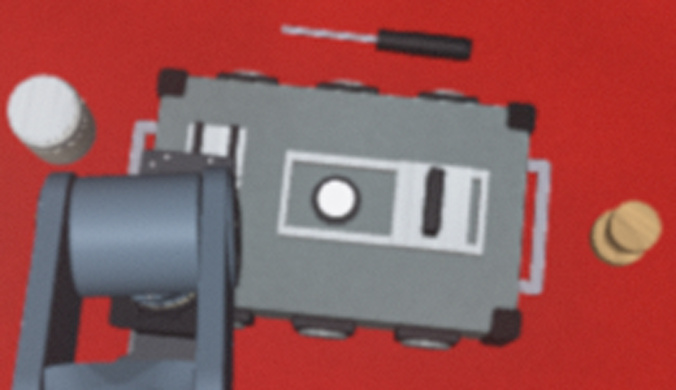

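```bash
python3 -m inch '{"dp":[[10,0,-1],[20,0,0],[25,0,0],[20,0,0],[10,0,0],[3,0,0],[0,0,0],[0,5,0],[0,8,0],[0,4,0],[0,0,0],[0,0,0]],"yaw":[0,0,0,0,0,0,0,0,0,0,0,0]}'; python3 - <<'E'
from h import *
import cv2
for n in("side",):
    c=bot.capture(n);a=c["color"][:,:,::-1]
    a=a[170:320,190:450] if n=="top" else a[170:400,200:420]
    cv2.imwrite(f"pics/{n}7.png",cv2.resize(a,None,fx=2.6,fy=2.6,interpolation=cv2.INTER_CUBIC))
s=bot.read_state();print(s['position'],s['force'])
E
```

```text
time_s: 16.43
position: [0.4987, 0.1872, 0.1272]
tcp_rot: [[0.006, 1.0, -0.001], [0.016, -0.001, -1.0], [-1.0, 0.006, -0.016]]
force: [-0.2, -0.9, 0.0]
opening: 0.008
[0.498  0.1872 0.1269] [ 0.2929  0.2959 -1.0518]
```

View pics/side7.png

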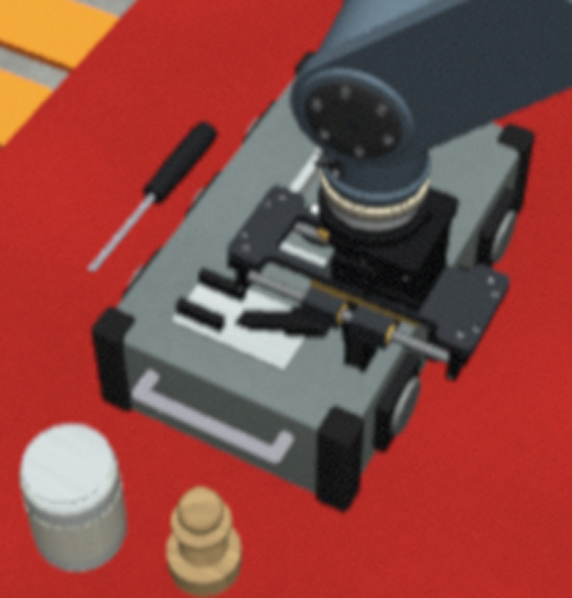

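```bash
python3 -m inch '{"dp":[[0,3,0],[0,3,0],[-6,5,0],[-9,6,0],[-8,7,0],[-7,7,0],[-7,8,0],[-6,8,0],[0,0,0],[0,0,0]],"yaw":[0,0,0,0,0,0,0,0,0,0]}'; python3 - <<'E'
from h import *
import cv2
for n in("side",):
    c=bot.capture(n);a=c["color"][:,:,::-1]
    a=a[170:320,190:450] if n=="top" else a[170:400,200:420]
    cv2.imwrite(f"pics/{n}8.png",cv2.resize(a,None,fx=2.6,fy=2.6,interpolation=cv2.INTER_CUBIC))
s=bot.read_state();print(s['position'],s['force'])
E
```

```text
time_s: 17.32
position: [0.5452, 0.1866, 0.1703]
tcp_rot: [[0.006, 1.0, -0.001], [0.017, -0.001, -1.0], [-1.0, 0.006, -0.017]]
force: [-1.8, 0.2, -0.1]
opening: 0.01
[0.5445 0.1866 0.1698] [-1.6099  0.1496  0.0407]
```

View pics/side8.png

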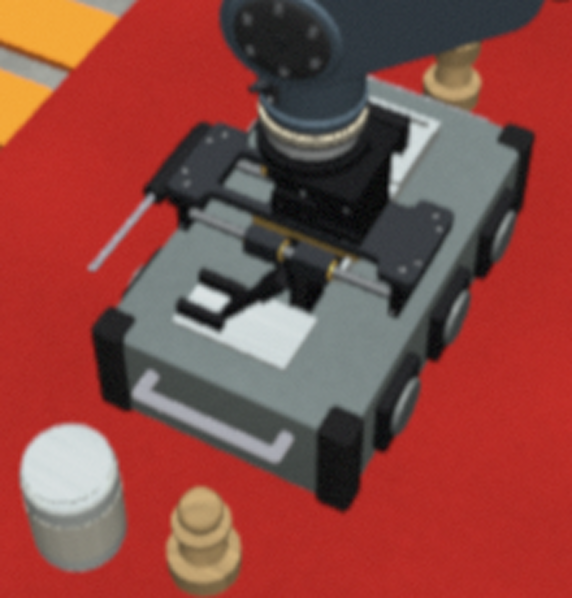

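```bash
python3 -m inch '{"dp":[[-5,8,0],[-5,9,0],[-4,10,0],[-3,10,0],[-1,10,0],[-1,10,0],[0,8,0],[0,6,0],[0,4,0],[0,0,0],[0,0,0]],"yaw":[0,0,0,0,0,0,0,0,0,0,0]}'; python3 - <<'E'
from h import *
import cv2
for n in("side",):
    c=bot.capture(n);a=c["color"][:,:,::-1]
    a=a[170:320,190:450] if n=="top" else a[170:400,200:420]
    cv2.imwrite(f"pics/{n}9.png",cv2.resize(a,None,fx=2.6,fy=2.6,interpolation=cv2.INTER_CUBIC))
s=bot.read_state();print(s['position'],s['force'])
E
```

```text
time_s: 18.28
position: [0.6192, 0.186, 0.1887]
tcp_rot: [[0.004, 1.0, -0.001], [0.016, -0.001, -1.0], [-1.0, 0.004, -0.016]]
force: [0.1, 1.0, 0.1]
opening: 0.008
[0.6189 0.1861 0.1888] [ 0.1853  0.7055 -0.6838]
```

View pics/side9.png

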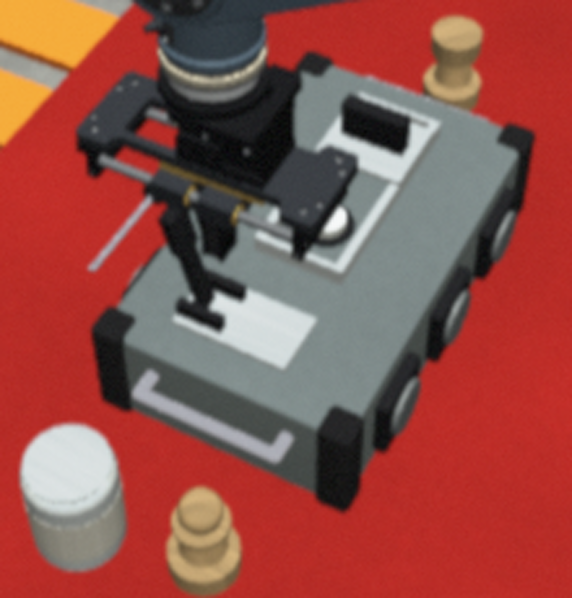

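```bash
python3 -m inch '{"dp":[[0,-10,0],[0,-20,0],[0,-30,0],[-10,-30,0],[-15,-30,0],[-15,-30,0],[-15,-30,0],[-10,-20,10],[0,-8,10],[0,0,0],[0,0,0],[0,0,0]],"yaw":[0,0,0,0,0,0,0,0,0,0,0,0]}'; python3 - <<'E'
from h import *
import cv2
for n in("side","top"):
    c=bot.capture(n);a=c["color"][:,:,::-1]
    a=a[170:320,190:450] if n=="top" else a[170:400,200:420]
    cv2.imwrite(f"pics/{n}10.png",cv2.resize(a,None,fx=2.6,fy=2.6,interpolation=cv2.INTER_CUBIC))
s=bot.read_state();print(s['position'],s['force'],s['qvel'])
E
```

```text
time_s: 19.33
position: [0.4127, 0.1651, 0.2525]
tcp_rot: [[0.006, 1.0, -0.002], [0.016, -0.002, -1.0], [-1.0, 0.006, -0.016]]
force: [0.3, 1.1, -0.1]
opening: 0.005
[0.4125 0.1652 0.2522] [ 0.2289 -0.3657 -0.0387] [ 0.2765  0.0314  0.3101 -0.0054  0.1907  0.015 ]
```

View pics/side10.png

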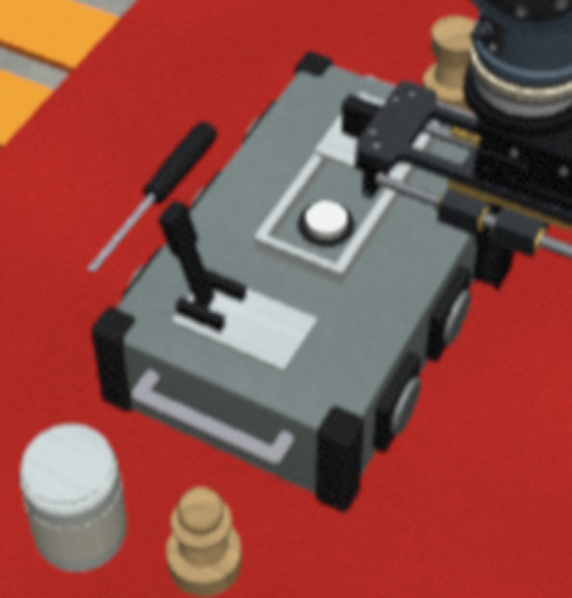

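View pics/top10.png

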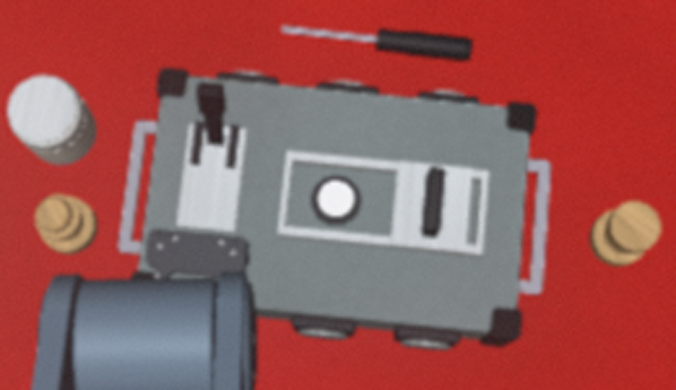

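```bash
python3 -c "
from rig import bot
print(bot.hand_in())"
```

```text
the job is handed in; nothing more can be done
None
```

I gripped the lock and slid it to its end stop, pressed the test button so the lever dropped, and lifted the lever back up onto its stop. The job was handed in at about 19.5 s of the 51 s allowed.

**Last checks**
- **Slide:** it met a hard stop, where the force rose to about 26 N with no further motion. The camera estimates of the grip-to-button distance were 88 mm (side) and 90.5 mm (top), against 90 mm expected. They disagree by about 2.5 mm, within the calibration error, and I did not push the slide again to recheck.
- **Button:** it was pressed fully at 16 N, and the lever was seen dropped in the picture. The button was seen out again afterwards.
- **Lever:** both final pictures show it leaning back as at the start. The gripper was well clear, with almost no force on it.
- **Bystanders:** the tin, pawn, rook and screwdriver look unmoved in the final pictures. I compared these by eye only.

**One misstep:** turning the gripper for the button press took the last joint to 163.47°, just inside its 163.58° limit. The tool was left tilted by about 0.9°. I turned the gripper the other way instead, and the tilt made no difference to the job.

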